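# Set the cutting chisel in the stump's collar

### The job

Set up the cutting stump: take the mosaic chisel out of the sloping tool rack, drop it stem first down through the steel collar on the stump and press it fully home, so that its shoulders sit flush on the collar, then let go. The stem only just fits and the collar has crept a few millimetres on its bolts, so feel for the hole with a light touch and ease the chisel down past the spring without forcing it. Leave the hammer, the tub and the glass slabs where they are.

Things in the scene. Friction and masses are not known exactly. Their poses are not given: they have to be found in the camera images.
- chisel: Steel mosaic chisel (hardie), about 0.55 kg. Origin: middle of its shoulders (underside of the head); +z to the cutting edge, y along the edge. Head 46 mm along y, 26 along x, straight-sided up to z = 26, then a wedge to the edge at z = 52. Square stem 20 x 20 mm, 60 long, along -z, edges of its foot broken by 0.8. Best gripped by its end faces, 46 mm apart, fingertips just above the shoulders.
- chisel_foot (a point): Middle of the chisel's foot, the free end of the stem: 60 mm below the shoulders on the chisel's axis (same axes as the chisel).
- stump: Log, fixed, 182 mm across, 100 high; origin: centre of its underside, z up. On it a bolted 6 mm flange, then a round steel collar 43 mm across, 28 high, with a square through-hole 21.6 wide (0.8 lead-in), sides along the stump's x and y. Flange and collar are tight, but sit 3 to 7 mm off the stump's axis: no reading tells which way, only eye or feel. The log is hollow below for the stem.
- stump_top (a point): Point on the stump's axis at the height of the collar's rim, 134 mm above the bench, axes as the stump; the hole's centre is 3 to 7 mm from it. A sprung rubber shoe stands 2 mm into the hole from its +y wall, from 8 mm below the rim; past it the stem slides under about 6 to 15 N of downward load, so the chisel's weight alone leaves it standing some 35 mm proud. 18 to 20 N seat it firmly.
- rack: Wooden tool rack, fixed, 100 x 228 mm, 103 high; origin: centre of its underside, z up. Its plank, 22 mm thick, 76 deep, leans 15 degrees towards the rack's -x. The chisel stands square to it in a loose 24 mm square hole, shoulders on the plank; hole's mouth at x -6, y -15, z 93 mm; the stem is free below. A short punch, 37 mm proud, stands in the plank at y +77.
- hammer: Mosaic hammer lying on the bench, bystander: curved steel head 150 mm along y, 24 high; wooden handle 200 mm along -x. Origin: middle of the head's rear side, on the bench.
- tub: Clear plastic tub of glass pieces, bystander: 92 mm across, 58 high, origin centre of its underside.
- slabs: Stack of three glass slabs, bystander: 85 x 70 x 30 mm, origin centre of its underside.
Things that resemble listed ones, but are neither listed nor needed, are in the scene too. Of the things like the chisel, leave any that is purple; of the rest the larger one is meant.

How it is judged:
On the way, in this order (a step that is already met when the one before it is completed fails the run):
1. the chisel is out of the rack, its foot above the collar (z of chisel_foot in the frame of stump above 0.136 m and horizontal distance between chisel_foot and stump below 0.05 m), for 0.1 s.
2. the stem has entered the collar (z of chisel_foot in the frame of stump below 0.126 m and horizontal distance between chisel_foot and stump below 0.01 m and angle between chisel's own z axis and vertical below 0.2 rad), for 0.1 s.
At the end, for the whole second after the job is handed in: the chisel stands released and at rest in the collar, its shoulders within 2 mm of the rim (origin below 136 mm in the stump's frame), upright within 0.08 rad, within 10 mm of the stump's axis (z of chisel in the frame of stump below 0.136 m and horizontal distance between chisel and stump below 0.01 m and angle between chisel's own z axis and vertical below 0.08 rad and linear speed of chisel below 0.02 m/s); the robot touches nothing.
It fails at once if the chisel is forced against the stump and its collar (all contacts together, the spring's squeeze included) with more than 60 N (contact force between chisel and stump above 60 N).
It fails at once if the hammer, the tub or the slabs are moved by more than 20 mm (distance of any of hammer, tub, slabs from where it was at the start of the episode above 0.02 m).
It also fails if it takes over 72 s, if anything falls off the work surface, if the arm or the gripper's body presses on something with over 40 N, if the wrist force passes 120 N, or if a joint passes its speed limit or range.

### The arm

A 6-joint arm with a two-finger parallel gripper is mounted at the origin on the work surface. World frame = base frame: x ahead of the robot, y to its left, z up, the work surface at z = 0. Lengths are in m, angles in rad, forces in N, time in s.
With the tool pointing down it reaches from about 0.275 to 0.725 m from the base axis. Payload 5.6 kg.
Tool frame: the origin (TCP) lies on the centre line of the jaws, within the pads' length; the fingertips stand 19 mm ahead of it and the grasp point (between the pads) is the TCP (nose_length is the distance from the TCP to the fingertips, in m); z points along the fingers, x is the direction in which the jaws open and shut, and the axes are right-handed (so a half turn about z gives the same grasp; the last joint's range is limited). The gripper opens to 85 mm and grips with 20 to 120 N. Pads are 22 mm wide; open, the fingers measure 114 mm over their backs; the gripper's body (76 mm by 85 mm) begins 54 mm behind the grasp point. The pads swing forward as they close: fully open they stand 13 mm farther back than shut.
Start: joints at [1.389, 0.255, 0.108, 0, -1.424, -0.285], TCP at [0.247, 0.491, 0.25] pointing down, gripper open.
Joint ranges: [-2.95, 2.95], [-1.21, 1.97], [-1.09, 1.5], [-2.87, 1.71], [-2.94, -0.07], [-3.05, 3.05]. Speed limits (rad/s): [2.57, 2.57, 3.14, 3.14, 3.14, 3.14].

### API

Orientations are given as [roll, pitch, yaw] about the fixed x, y, z axes, in that order (R = Rz(yaw) Ry(pitch) Rx(roll)).
In Python, from rig import * gives the robot as it stands.
- The arm moves only by the tool jog_arm, never from a script. Its argument "commands" is a list of rows, each a list of 6 numbers: the shift along the tool's x, y, z in mm, then the turn, a rotation vector about the tool's x, y, z in rad. A call has 1 to 10 rows; each row is the pose to reach, as a shift and turn from the pose commanded when the call began, along the tool's axes at that moment; what a row does not reach only later rows make up. A row lasts 1/10 s, in which the tool goes at most 50 mm and 8.59 degrees, less where a joint would pass 70% of its speed; a pose out of reach is approached as far as the arm can. A call with a gripper value outside its range is refused whole. "gripper" is the gripper command: -1 is shut, 1 is fully open, values between are in proportion, set as the call begins (left out, the last holds). The fingers move at their own pace and stop on an object; "grip_force" is the grip in N (left out, the last holds). Time passes only in rows, so rows that repeat a pose let the fingers close. It gives the time, the measured TCP pose, the force and the opening at its end, in the units of the state.
- state(): the state, without advancing time (a new reading comes with each control period).
- get_image(name): name is "scene" or "top" or "wrist"; returns a dict with "img" (420x560x3 uint8, red, green, blue), "vertical_fov" (degrees; the focal length in pixels is half the picture's height over the tangent of half this angle, whatever the lens; pixels are square), "cx", "cy" (the principal point, pixels), "rvec" (rotation vector, rad) and "tvec" (3), from world to camera coordinates, as OpenCV has them. Camera axes: x right, y down, z forward; pixel columns grow to the right and rows downward; lengths in m; the calibration is good to about 2 mm. A picture is of the moment at which its call begins. There is no depth.
- hand_in(): hands the job in, once; it reports no verdict.
The state is a dict: "time_s": time; "q": joint angles; "qvel": joint speeds; "effort": joint torques, N m; "ee_pos": TCP position; "ee_rot": TCP orientation; "ft_force": force on the tool from outside, world axes, zero at the start; "moment": the same for the moment, N m; "grip_width": opening from 0.0 (shut) to 1.0 (fully open).
Only numpy, scipy, OpenCV 4.12 (cv2) and the standard library are available. Lean on these libraries where they do the work, as an engineer would, in place of code of your own. Each camera call takes 0.05 s, during which the arm holds its last target.

## Working session

There is one attempt and no reset: what is moved stays moved. The work goes in short steps, Python scripts to look and compute and a tool call to move; the robot and the scene stay as the last step left them, time stands still between calls to the robot, and variables do not carry over. Pictures are saved under pics/ and viewed, and the job is handed in when it is done.

Besides the shell and the picture viewer there is one more tool, called after "Request:" as name(argument=value, ...), one argument or row to a line, values as JSON. jog_arm: Moves the arm, as the interface text tells. Its arguments: {"type":"object","properties":{"commands":{"type":"array","items":{"type":"array","items":{"type":"number"}}},"gripper":{"type":"number"},"grip_force":{"type":"number"}},"required":["commands"]}

```bash
ls; mkdir -p pics; cat > h.py <<'E'
from rig import *
import numpy as np, cv2
from scipy.spatial.transform import Rotation as Ro
def cam(n):
    d=get_image(n); f=210/np.tan(np.radians(d["vertical_fov"])/2)
    K=np.array([[f,0,d["cx"]],[0,f,d["cy"]],[0,0,1]]); R=cv2.Rodrigues(np.array(d["rvec"],float))[0]; t=np.array(d["tvec"],float).ravel()
    return d["img"],K,R,t
def save(n,img,s=1): cv2.imwrite("pics/"+n,cv2.resize(img[:,:,::-1],None,fx=s,fy=s,interpolation=cv2.INTER_CUBIC))
def plane(u,v,K,R,t,z):
    C=-R.T@t; d=R.T@np.linalg.inv(K)@np.array([u,v,1.]); return C+d*(z-C[2])/d[2]
def proj(P,K,R,t):
    p=(R@np.atleast_2d(P).T).T+t; p=(K@p.T).T; return p[:,:2]/p[:,2:]
E
python3 - <<'E'
from h import *
import pickle
D={}
for n in ("scene","top","wrist"):
    c=cam(n); D[n]=c; save(n+"0.png",c[0],1.42); print(n,c[1].round(1).tolist(),(-c[2].T@c[3]).round(3))
pickle.dump(D,open("D0.pkl","wb"))
print(state())
E
```

```text
pics
scene [[419.1, 0.0, 275.8], [0.0, 419.1, 206.0], [0.0, 0.0, 1.0]] [1.194 0.128 0.636]
top [[392.8, 0.0, 280.9], [0.0, 392.8, 211.6], [0.0, 0.0, 1.0]] [0.475 0.006 0.883]
wrist [[294.8, 0.0, 279.1], [0.0, 294.8, 210.5], [0.0, 0.0, 1.0]] [0.309 0.46  0.373]
{'time_s': 0.15, 'q': array([ 1.38860670e+00,  2.55590776e-01,  1.07308433e-01, -3.13843605e-04,
       -1.42390369e+00, -2.84590750e-01]), 'qvel': array([ 0.00036371, -0.00089286,  0.00224569,  0.00355735,  0.00203033,
       -0.00077007]), 'effort': array([-5.70487773e-04, -3.86942875e+01,  2.38081688e+01,  5.36663041e+00,
       -4.55974790e-03,  2.18878185e-06]), 'ee_pos': array([0.24732485, 0.49087273, 0.24962301]), 'ee_rot': array([-3.14150039e+00, -1.42096427e-03, -2.03762292e+00]), 'ft_force': array([-0.19820058, -0.43166418, -0.53291164]), 'moment': array([-0.02169179, -0.00127044, -0.0335421 ]), 'grip_width': 1.0010770741780706}
```

View pics/scene0.png

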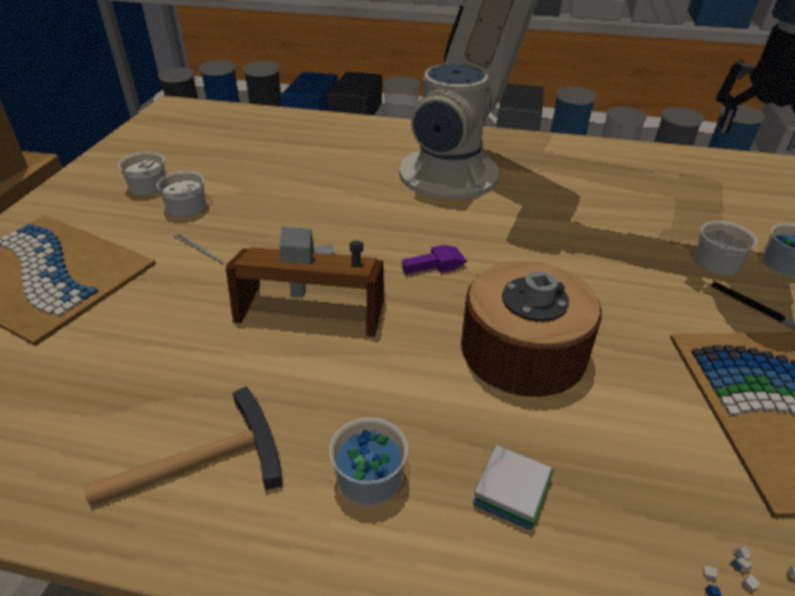

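View pics/top0.png

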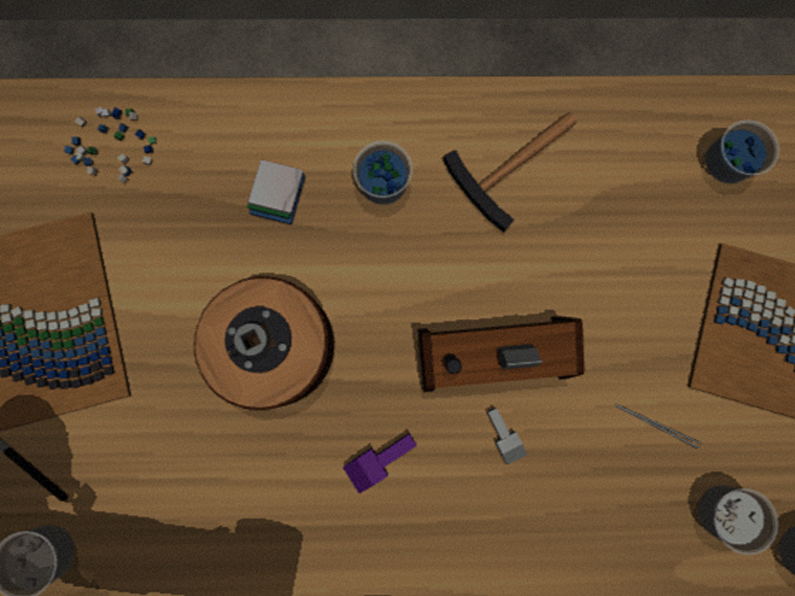

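View pics/wrist0.png

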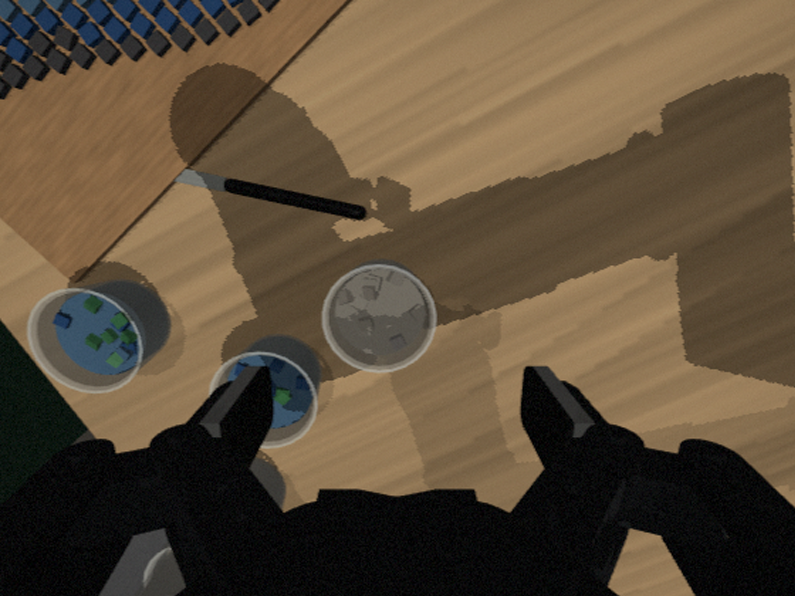

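```bash
python3 - <<'E'
import pickle,cv2,numpy as np
D=pickle.load(open("D0.pkl","rb"))
t=D["top"][0]
def s(n,i,x0,y0,w,h,k): cv2.imwrite("pics/"+n,cv2.resize(np.clip(i[y0:y0+h,x0:x0+w,::-1].astype(float)*1.6,0,255).astype(np.uint8),None,fx=k,fy=k,interpolation=cv2.INTER_CUBIC))
s("t_rack.png",t,285,215,130,65,6); s("t_st.png",t,130,188,110,105,5)
t=D["scene"][0]; s("s_rack.png",t,155,150,120,90,6); s("s_st.png",t,320,180,110,95,6)
E
```

```text
(no output)
```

View pics/t_rack.png

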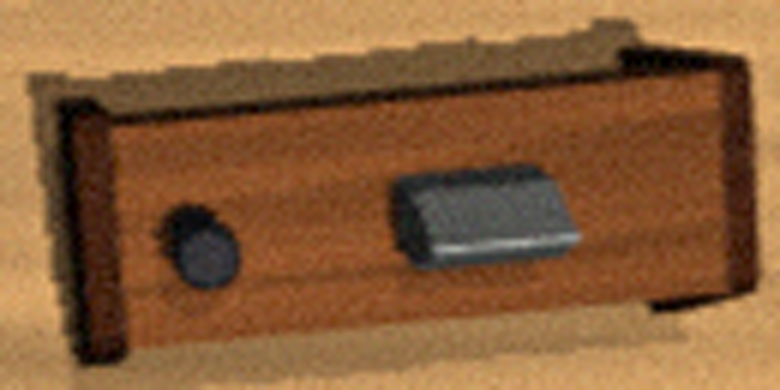

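View pics/t_st.png

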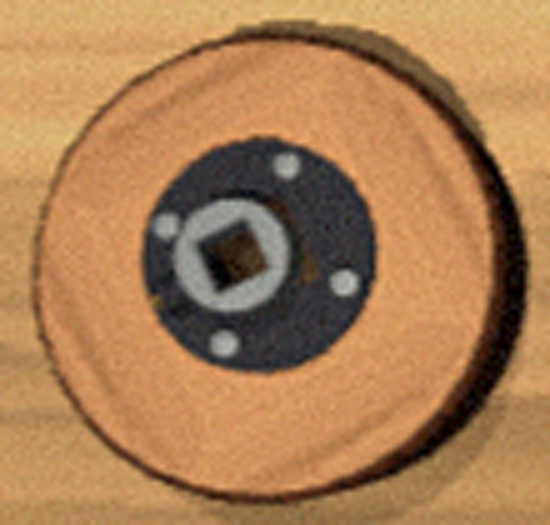

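View pics/s_rack.png

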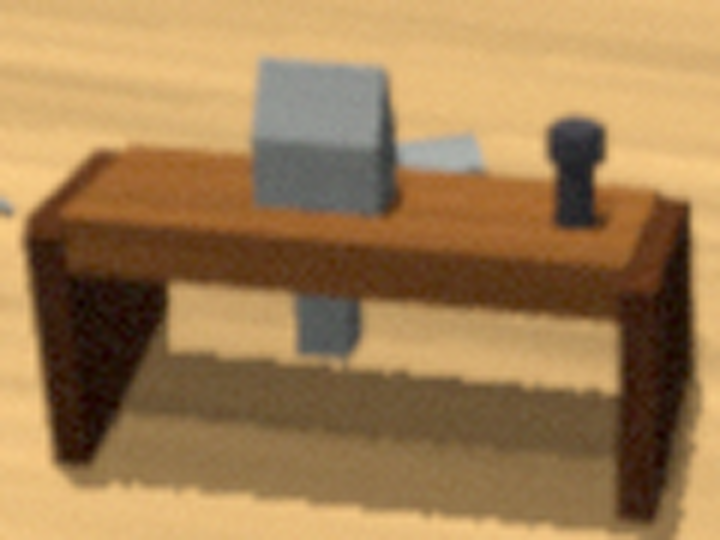

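View pics/s_st.png

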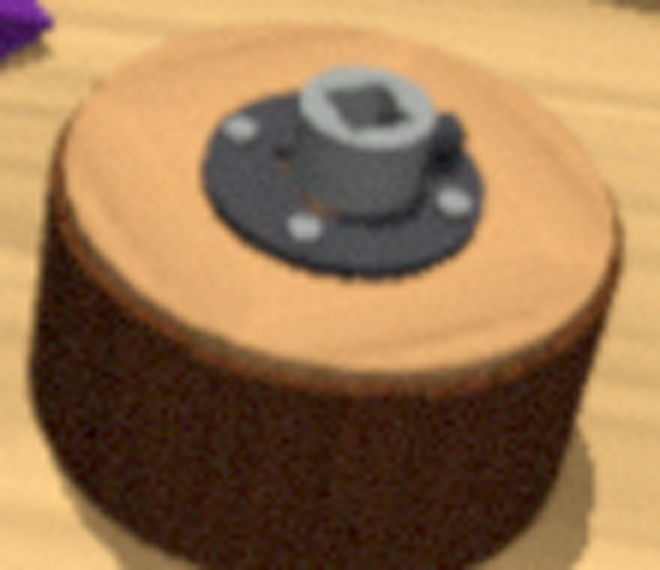

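```bash
cat > m.py <<'E'
from h import *
import pickle
from scipy.optimize import least_squares
D=pickle.load(open("D0.pkl","rb"))
def tri(a,b,ca="top",cb="scene"):
    A=D[ca];B=D[cb]
    P=cv2.triangulatePoints(A[1]@np.c_[A[2],A[3]],B[1]@np.c_[B[2],B[3]],np.array(a,float).reshape(2,1),np.array(b,float).reshape(2,1)).ravel();P=P[:3]/P[3]
    e=[np.linalg.norm(proj(P,*c[1:])[0]-x) for c,x in((A,a),(B,b))]
    return P,np.round(e,2)
T=lambda x,y,ox=285,oy=215,k=6:np.array([ox+(x+.5)/k-.5,oy+(y+.5)/k-.5])
if __name__=="__main__":
    for n,a,b in (("edge+y",T(432,252),T(383,67,155,150)),("edge-y",T(578,238),T(262,60,155,150)),
     ):
        print(n,*tri(a,b))
    # stump
    img,K,R,t=D["top"]
    for n,p,z in (("collar",T(232,254,130,188,5),.134),("flange",T(260,255,130,188,5),.106),("stumptop",T(267,267,130,188,5),.1)):
        print(n,plane(*p,K,R,t,z).round(4))
    for c in ((198,248),(240,218),(272,262),(228,290)): print(plane(*T(*c,130,188,5),K,R,t,.134).round(4))
    img,K,R,t=D["scene"]
    for n,p,z in (("collar",T(368,107,320,180),.134),("flange",T(342,184,320,180),.106)): print(n,plane(*p,K,R,t,z).round(4))
    # plank corners top: upper surface
    img,K,R,t=D["top"]
    for c in ((110,122),(722,72),(722,300),(130,350)):print(plane(*T(*c),K,R,t,.095).round(4))
    # contour fits
    hsv=cv2.cvtColor(img,cv2.COLOR_RGB2HSV)
    print(hsv[220,200],hsv[240,165],hsv[252,160], hsv[290,180])
E
python3 m.py
```

```text
edge+y [ 0.48524518 -0.14820874  0.14440887] [0.31 0.24]
edge-y [ 0.48873857 -0.19342388  0.14321161] [0.29 0.23]
collar [0.5239 0.1929 0.134 ]
flange [0.5252 0.1889 0.106 ]
stumptop [0.5208 0.1874 0.1   ]
[0.5263 0.2058 0.134 ]
[0.5375 0.1901 0.134 ]
[0.5207 0.1777 0.134 ]
[0.5103 0.1941 0.134 ]
collar [0.5234 0.1939 0.134 ]
flange [0.5298 0.1902 0.106 ]
[ 0.5304 -0.0513  0.095 ]
[ 0.5449 -0.2583  0.095 ]
[ 0.4687 -0.2542  0.095 ]
[ 0.4548 -0.0564  0.095 ]
[ 14 135 138] [50  9 81] [ 14 155 135] [ 15 125  92]
```

```bash
cat >> h.py <<'E'
def to(pos,rot,label=""):
    s=state(); R0=Ro.from_euler("xyz",s["ee_rot"]); 
    d=R0.inv().apply(np.array(pos)-s["ee_pos"])*1000; rv=(R0.inv()*rot).as_rotvec()
    print(label,"row:",d.round(1).tolist(),rv.round(4).tolist(), "rows>=",max(np.linalg.norm(d)/50,np.degrees(np.linalg.norm(rv))/8.59).__round__(1))
def down(yaw): return Ro.from_euler("xyz",[np.pi,0,yaw])
E
python3 - <<'E'
from m import *
s=state();R0=Ro.from_euler("xyz",s["ee_rot"]).as_matrix()
_,K,R,t=D["wrist"]; C=-R.T@t
print("cam in tool",(R0.T@(C-s["ee_pos"])).round(4),"axis in tool",(R0.T@R[2]).round(3),"camx",(R0.T@R[0]).round(3))
to([.5,.26,.26],down(-2.53))
for yaw in (-2.53,):
  Rn=down(yaw).as_matrix(); Ct=R0.T@(C-s["ee_pos"]); off=Rn@Ct; ax=Rn@(R0.T@R[2]);print(off,ax)
  # TCP so collar is on axis at camera height .30
  h=.36; Cn=np.array([.524,.193,.134])-ax*((h-.134)/-ax[2]); P=Cn-off; print(P); to(P,down(yaw))
E
```

```text
cam in tool [ 1.000e-04 -6.890e-02 -1.235e-01] axis in tool [0.001 0.272 0.962] camx [ 1.    -0.    -0.001]
 row: [92.5, -329.5, -10.2] [-0.0004, -0.0014, 0.4924] rows>= 6.8
[ 0.03947082 -0.05652524  0.12346906] [-0.15711659  0.22216227 -0.96226727]
[0.52142989 0.19734777 0.23653094]
 row: [138.7, -376.9, 13.3] [-0.0004, -0.0014, 0.4924] rows>= 8.0
```

Request:
jog_arm(
  commands=[
    [139, -377, 13, 0, 0, 0.492],
    [139, -377, 13, 0, 0, 0.492],
    [139, -377, 13, 0, 0, 0.492],
    [139, -377, 13, 0, 0, 0.492],
    [139, -377, 13, 0, 0, 0.492],
    [139, -377, 13, 0, 0, 0.492],
    [139, -377, 13, 0, 0, 0.492],
    [139, -377, 13, 0, 0, 0.492],
    [139, -377, 13, 0, 0, 0.492],
    [139, -377, 13, 0, 0, 0.492],
  ],
  gripper=1,
)

```text
time_s: 1.15
ee_pos: [0.522, 0.1962, 0.2365]
ee_rot: [3.141, -0.001, -2.532]
ft_force: [-0.8, 0.7, 0.2]
grip_width: 0.998
```

Request:
jog_arm(
  commands=[
    [0, 0, 0, 0, 0, 0],
    [0, 0, 0, 0, 0, 0],
    [0, 0, 0, 0, 0, 0],
  ],
)

```text
time_s: 1.45
ee_pos: [0.521, 0.1984, 0.2375]
ee_rot: [3.142, 0.0, -2.528]
ft_force: [-0.0, -0.0, -0.4]
grip_width: 1.0
```

```bash
python3 - <<'E'
from h import *
import pickle
c=cam("wrist");pickle.dump(c,open("w1.pkl","wb"));save("w1.png",c[0],1.42); s=state();print(s["ee_pos"],s["ee_rot"])
cv2.imwrite("pics/w1z.png",cv2.resize(c[0][130:290,180:380,::-1],None,fx=4,fy=3.75,interpolation=cv2.INTER_CUBIC))
E
```

```text
[0.52107527 0.19829605 0.23752252] [ 3.14153195e+00  4.12787241e-04 -2.52785796e+00]
```

View pics/w1.png

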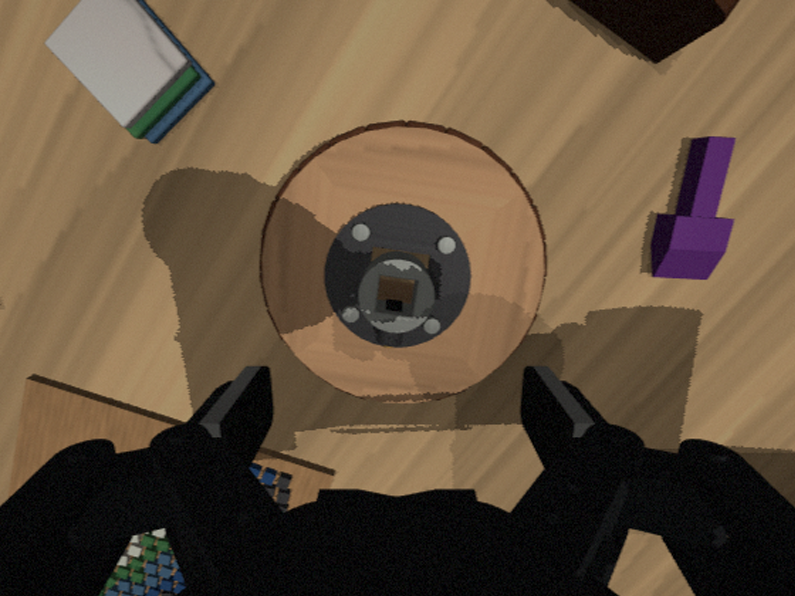

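View pics/w1z.png

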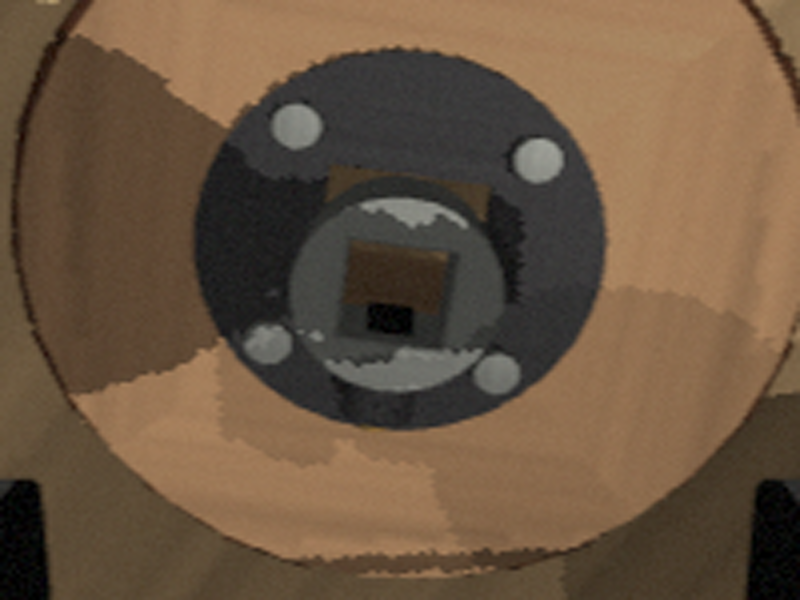

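```bash
python3 - <<'E'
from h import *
import pickle
img,K,R,t=pickle.load(open("w1.pkl","rb"))
W=lambda x,y,z=.134:plane(180+(x+.5)/4-.5,130+(y+.5)/3.75-.5,K,R,t,z)
c=np.array([W(347,238),W(458,252),W(443,350),W(336,337)]);print(c.round(4),c.mean(0))
for i in range(4):
    d=c[(i+1)%4]-c[i];print(np.linalg.norm(d).round(4),np.degrees(np.arctan2(d[1],d[0])).round(1))
print("rim",W(397,294.5).round(4),"flange",W(400,240,.106).round(4))
b=[W(297,126,.108),W(538,160,.108),W(497,373,.108),W(269,343,.108)];print(np.array(b).round(4),np.mean(b,0).round(4))
for i in range(4):
    d=b[(i+1)%4]-b[i];print(np.linalg.norm(d).round(4),np.degrees(np.arctan2(d[1],d[0])).round(1))
E
```

```text
[[0.54   0.1884 0.134 ]
 [0.5203 0.1783 0.134 ]
 [0.5101 0.1976 0.134 ]
 [0.5294 0.2076 0.134 ]] [0.52495938 0.19296562 0.134     ]
0.0221 -152.7
0.0219 118.0
0.0218 27.4
0.0219 -61.3
rim [0.5248 0.1928 0.134 ] flange [0.5276 0.1878 0.106 ]
[[0.5611 0.1784 0.108 ]
 [0.5144 0.155  0.108 ]
 [0.4908 0.2016 0.108 ]
 [0.5374 0.2251 0.108 ]] [0.5259 0.19   0.108 ]
0.0523 -153.3
0.0523 116.8
0.0521 26.8
0.0524 -63.1
```

```bash
cat >> h.py <<'E'
def rackR(psi=.073,tilt=np.radians(15)):
    y=np.array([-np.sin(psi),np.cos(psi),0]);a=np.array([-np.sin(tilt)*np.cos(psi),-np.sin(tilt)*np.sin(psi),np.cos(tilt)])
    X=-y;Z=-a;return Ro.from_matrix(np.c_[X,np.cross(Z,X),Z]),a
E
python3 - <<'E'
from h import *
Rt,a=rackR();S=np.array([.5004,-.170,.0936]);print(a,Rt.as_euler("xyz"))
to(S+a*.112,Rt)
E
```

```text
[-0.25812973 -0.01887701  0.96592583] [-2.87979327e+00  2.22044605e-16 -1.49779633e+00]
 row: [253.9, -274.3, 35.6] [0.238, -0.1344, -1.024] rows>= 7.5
```

Request:
jog_arm(
  commands=[
    [254, -274, 35.6, 0.238, -0.134, -1.024],
    [254, -274, 35.6, 0.238, -0.134, -1.024],
    [254, -274, 35.6, 0.238, -0.134, -1.024],
    [254, -274, 35.6, 0.238, -0.134, -1.024],
    [254, -274, 35.6, 0.238, -0.134, -1.024],
    [254, -274, 35.6, 0.238, -0.134, -1.024],
    [254, -274, 35.6, 0.238, -0.134, -1.024],
    [254, -274, 35.6, 0.238, -0.134, -1.024],
    [254, -274, 35.6, 0.238, -0.134, -1.024],
    [254, -274, 35.6, 0.238, -0.134, -1.024],
  ],
)

```text
time_s: 2.5
ee_pos: [0.4705, -0.1743, 0.2017]
ee_rot: [-2.88, -0.001, -1.502]
ft_force: [-0.3, 0.8, 0.2]
grip_width: 1.001
```

Request:
jog_arm(
  commands=[
    [0, 0, 0, 0, 0, 0],
    [0, 0, 0, 0, 0, 0],
    [0, 0, 0, 0, 0, 0],
  ],
)

```text
time_s: 2.8
ee_pos: [0.4715, -0.1718, 0.2018]
ee_rot: [-2.88, -0.001, -1.498]
ft_force: [-0.2, 0.5, 0.1]
grip_width: 0.999
```

```bash
python3 - <<'E'
from h import *
import pickle
c=cam("wrist");pickle.dump(c,open("w2.pkl","wb"));save("w2.png",c[0],1.42); s=state();print(s["ee_pos"],s["ee_rot"],s["q"])
E
```

```text
[ 0.4714213  -0.17186729  0.20178046] [-2.88022351e+00 -5.78731196e-04 -1.49796079e+00] [-0.06145303  0.03058222 -0.29829734 -0.04091664 -0.98311038  1.7234175 ]
```

View pics/w2.png

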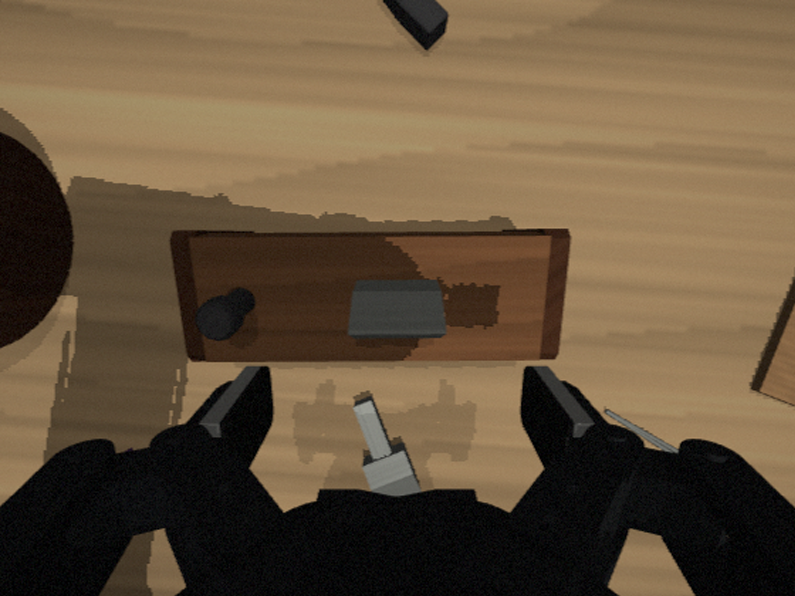

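```bash
python3 - <<'E'
from h import *
import pickle
img,K,R,t=pickle.load(open("w2.pkl","rb"))
Rt,a=rackR();S=np.array([.5004,-.170,.0936]);y=-Rt.as_matrix()[:,0]
x=-Rt.as_matrix()[:,1]; x=np.cross(y,a)
P=[S+a*.052+y*.023,S+a*.052-y*.023,S+x*.013+a*.026+y*.023,S+x*.013+a*.026-y*.023]
print((proj(P,K,R,t)*1.42).round(1))
to(S+a*.021,Rt)
cv2.imwrite("pics/w2z.png",cv2.resize(img[150:270,200:360,::-1]*2,None,fx=5,fy=5,interpolation=cv2.INTER_CUBIC))
print(((proj(P,K,R,t)-[200,150])*5).round(1))
E
```

```text
[[347.2 333.7]
 [445.7 333.7]
 [352.  292.5]
 [440.8 292.5]]
 row: [0.2, -0.1, 91.0] [0.0004, -0.0006, -0.0] rows>= 1.8
[[222.5 425.1]
 [569.4 425.1]
 [239.4 279.8]
 [552.  279.8]]
```

View pics/w2z.png

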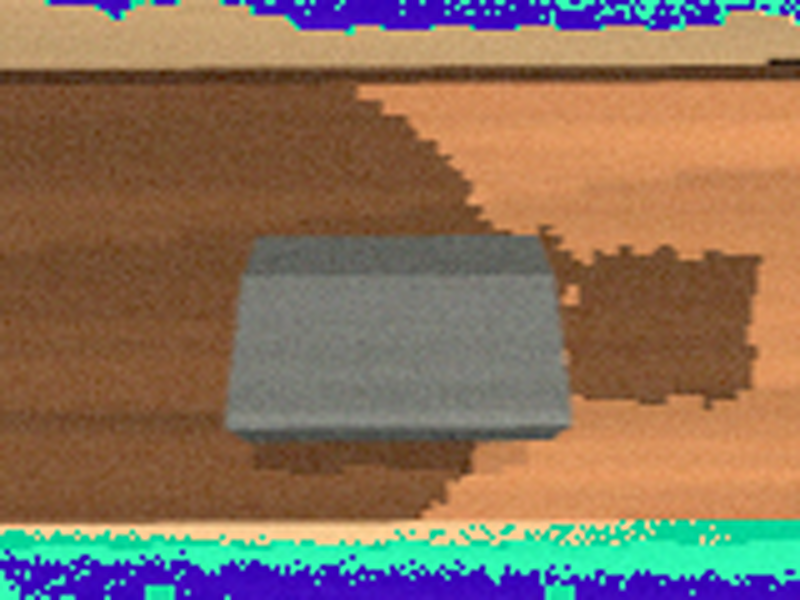

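Request:
jog_arm(
  commands=[
    [0, 0, 30, 0, 0, 0],
    [0, 0, 60, 0, 0, 0],
    [0, 0, 75, 0, 0, 0],
    [0, 0, 84, 0, 0, 0],
    [0, 0, 90, 0, 0, 0],
    [0, 0, 90, 0, 0, 0],
    [0, 0, 90, 0, 0, 0],
  ],
)

```text
time_s: 3.55
ee_pos: [0.4948, -0.1712, 0.1156]
ee_rot: [-2.879, -0.001, -1.499]
ft_force: [-0.2, -0.5, 0.7]
grip_width: 1.003
```

Request:
jog_arm(
  commands=[
    [0, 0, 0, 0, 0, 0],
    [0, 0, 0, 0, 0, 0],
    [0, 0, 0, 0, 0, 0],
    [0, 0, 0, 0, 0, 0],
    [0, 0, 0, 0, 0, 0],
    [0, 0, 0, 0, 0, 0],
    [0, 0, 0, 0, 0, 0],
    [0, 0, 0, 0, 0, 0],
  ],
  gripper=-1,
  grip_force=70,
)

```text
time_s: 4.35
ee_pos: [0.4945, -0.1712, 0.1155]
ee_rot: [-2.879, -0.001, -1.5]
ft_force: [-2.9, 2.3, 5.9]
grip_width: 0.529
```

```bash
python3 - <<'E'
from h import *
c=cam("wrist");save("w3.png",c[0],1.42); s=state();print(s["ee_pos"],s["ee_rot"],s["grip_width"],s["ft_force"])
E
```

```text
[ 0.49450557 -0.17118327  0.11551052] [-2.87929889e+00 -7.07636533e-04 -1.49949266e+00] 0.5315932553558405 [-3.95573687  1.09287628  6.29388997]
```

View pics/w3.png

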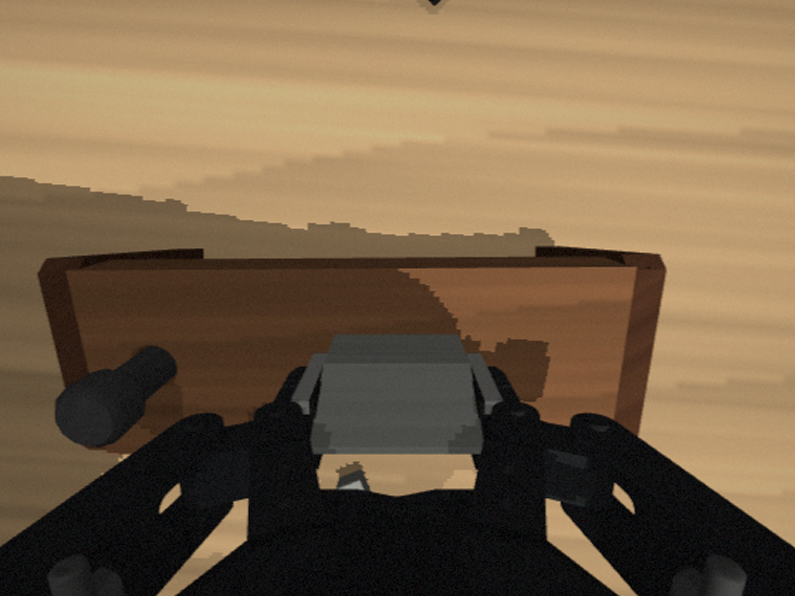

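Request:
jog_arm(
  commands=[
    [0, 0, -4, 0, 0, 0],
    [0, 0, -15, 0, 0, 0],
    [0, 0, -30, 0, 0, 0],
    [0, 0, -50, 0, 0, 0],
    [0, 0, -70, 0, 0, 0],
    [0, 0, -90, 0, 0, 0],
    [0, 0, -100, 0, 0, 0],
    [0, 0, -100, 0, 0, 0],
    [0, 0, -100, 0, 0, 0],
  ],
)

```text
time_s: 5.3
ee_pos: [0.4678, -0.1728, 0.2102]
ee_rot: [-2.882, 0.0, -1.5]
ft_force: [0.2, -0.4, -5.3]
grip_width: 0.527
```

```bash
python3 - <<'E'
from h import *
for n in("wrist","scene"):
  c=cam(n);save(n+"4.png",c[0],1.42)
s=state();print(s["ee_pos"],s["ee_rot"],s["grip_width"],s["ft_force"])
E
```

```text
[ 0.46780111 -0.17276521  0.20977033] [-2.88316745e+00  3.67886650e-04 -1.49975602e+00] 0.5286342056815064 [-0.69055898  0.4777624  -6.5839067 ]
```

View pics/wrist4.png

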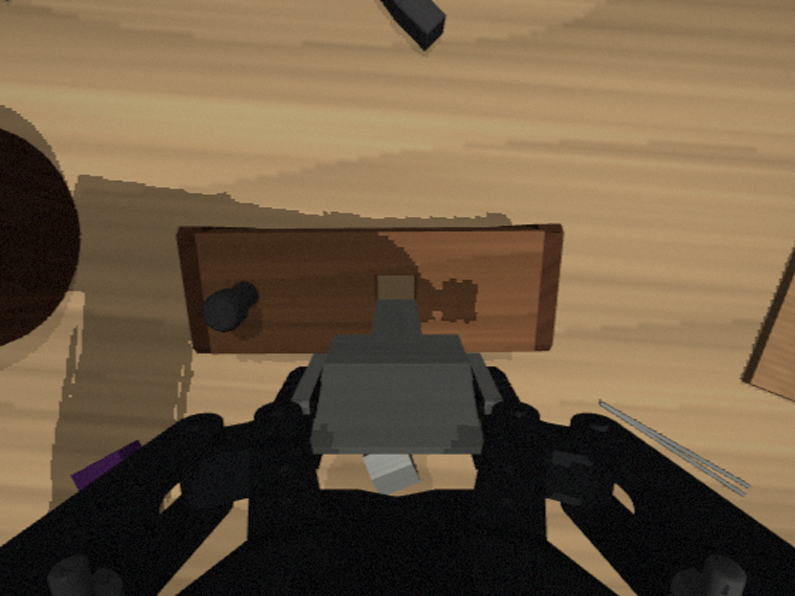

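View pics/scene4.png

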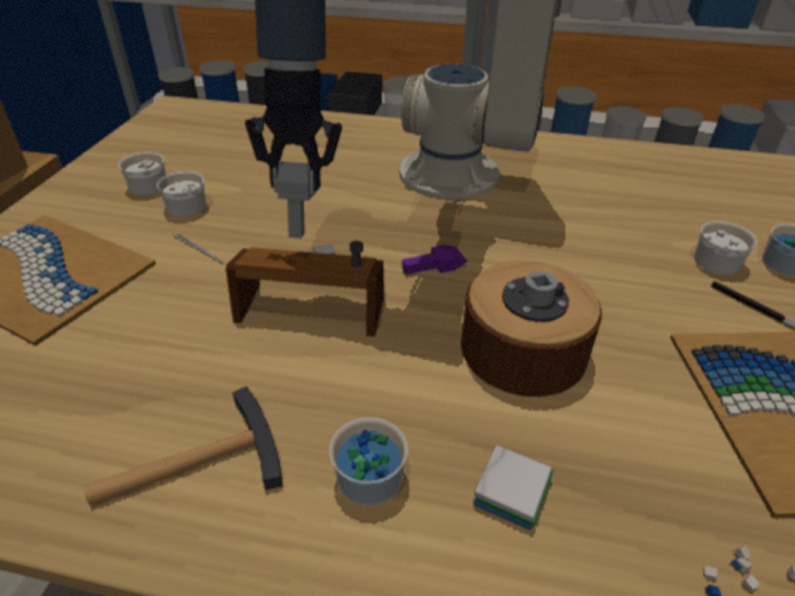

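```bash
python3 - <<'E'
import cv2,numpy as np
i=cv2.imread("pics/wrist4.png") # scaled 1.42
z=i[265:465,290:505]; z=np.clip(z.astype(float)*1.8,0,255).astype(np.uint8)
cv2.imwrite("pics/w4z.png",cv2.resize(z,None,fx=3,fy=3,interpolation=cv2.INTER_CUBIC))
E
```

```text
(no output)
```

View pics/w4z.png

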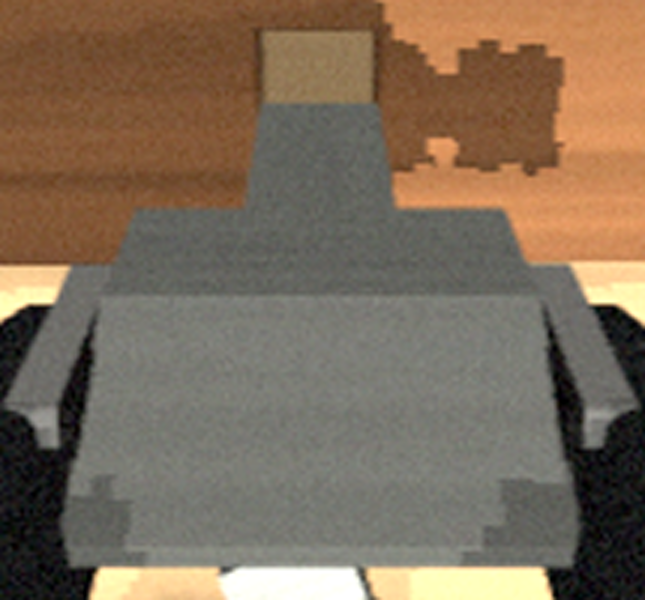

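```bash
python3 - <<'E'
from h import *
import pickle
_,K,R,t=pickle.load(open("w2.pkl","rb"))
# cam in tool from w2 state
Rt=Ro.from_euler("xyz",[-2.88022351,-5.7873e-04,-1.49796079]).as_matrix(); p=np.array([0.4714213,-0.17186729,0.20178046])
Rtc=R@Rt; ttc=R@p+t   # tool->cam
Z=lambda x,y:(((x+.5)/3-.5+290+.5)/1.42-.5,((y+.5)/3-.5+265+.5)/1.42-.5)
im=np.array([Z(132,210),Z(505,210),Z(100,296),Z(545,296),Z(262,103),Z(379,103),Z(249,210),Z(395,210)])
ob=np.array([(-23,-13,0),(23,-13,0),(-23,-13,-26),(23,-13,-26),(-10,-10,59.4),(10,-10,59.4),(-10,-11,-0),(10,-11,0)],float)/1000
for sel in (slice(0,6),[0,1,2,3,4,5]):
    ok,rv,tv=cv2.solvePnP(ob[sel],im[sel],K,None,flags=cv2.SOLVEPNP_ITERATIVE)
    Rc=cv2.Rodrigues(rv)[0]; 
    print("rot chisel in tool",Ro.from_matrix(Rtc.T@Rc).as_rotvec().round(4),"shoulder in tool",(Rtc.T@(tv.ravel()-ttc)).round(4), (cv2.projectPoints(ob[sel],rv,tv,K,None)[0].reshape(-1,2)-im[sel]).round(2).tolist())
# predicted with identity, shoulder at [0,0,.022]
q=(Rtc@(ob+[0,0,.022]).T).T+ttc; q=(K@q.T).T; print((q[:,:2]/q[:,2:]-im).round(2))
E
```

```text
rot chisel in tool [-0.0047 -0.002   0.0005] shoulder in tool [ 0.0001 -0.0012  0.0218] [[0.51, -0.24], [0.47, -0.25], [-0.25, 0.16], [-0.32, 0.13], [-0.32, 0.1], [-0.1, 0.1]]
rot chisel in tool [-0.0047 -0.002   0.0005] shoulder in tool [ 0.0001 -0.0012  0.0218] [[0.51, -0.24], [0.47, -0.25], [-0.25, 0.16], [-0.32, 0.13], [-0.32, 0.1], [-0.1, 0.1]]
[[ 0.43  1.85]
 [ 0.13  1.86]
 [-0.42  2.83]
 [-0.88  2.84]
 [-0.29  1.3 ]
 [-0.12  1.31]
 [-2.31  5.4 ]
 [ 1.23  5.4 ]]
```

Request:
jog_arm(
  commands=[
    [0, 0, -30, 0, 0, 0],
    [0, 0, -60, 0, 0, 0],
    [0, 0, -70, 0, 0, 0],
    [0, 0, -70, 0, 0, 0],
    [0, 0, -70, 0, 0, 0],
  ],
)

```text
time_s: 5.9
ee_pos: [0.45, -0.1738, 0.2769]
ee_rot: [-2.883, 0.001, -1.5]
ft_force: [0.4, -0.8, -7.2]
grip_width: 0.527
```

```bash
python3 - <<'E'
from h import *
to([.5241,.1924,.255],down(-1.096)); print(state()["ee_pos"])
E
```

```text
row: [-360.0, -90.9, 47.1] [-0.2552, -0.0512, -0.4016] rows>= 7.5
[ 0.45001071 -0.17378907  0.27688644]
```

Request:
jog_arm(
  commands=[
    [-40, -10, 5, -0.028, -0.006, -0.045],
    [-80, -20, 10.5, -0.057, -0.011, -0.09],
    [-120, -30, 15.7, -0.085, -0.017, -0.134],
    [-160, -40, 21, -0.113, -0.023, -0.178],
    [-200, -50, 26, -0.142, -0.028, -0.223],
    [-240, -61, 31, -0.17, -0.034, -0.268],
    [-280, -71, 37, -0.198, -0.04, -0.312],
    [-320, -81, 42, -0.227, -0.045, -0.357],
    [-350, -88, 46, -0.248, -0.05, -0.39],
    [-360, -91, 47, -0.255, -0.051, -0.402],
  ],
)

```text
time_s: 6.9
ee_pos: [0.5246, 0.1952, 0.253]
ee_rot: [3.138, -0.002, -1.092]
ft_force: [-0.1, -1.1, -7.1]
grip_width: 0.53
```

Request:
jog_arm(
  commands=[
    [0, 0, 0, 0, 0, 0],
    [0, 0, 0, 0, 0, 0],
    [0, 0, 0, 0, 0, 0],
    [0, 0, 0, 0, 0, 0],
  ],
)

```text
time_s: 7.3
ee_pos: [0.5245, 0.191, 0.2571]
ee_rot: [-3.139, -0.003, -1.097]
ft_force: [-0.1, -0.3, -5.4]
grip_width: 0.531
```

```bash
python3 - <<'E'
from h import *
import pickle
D={}
for n in("wrist","scene","top"):
  c=cam(n);D[n]=c
pickle.dump(D,open("D5.pkl","wb"))
save("w5.png",D["wrist"][0],1.42)
cv2.imwrite("pics/s5z.png",cv2.resize(D["scene"][0][100:250,310:430,::-1],None,fx=4,fy=4,interpolation=cv2.INTER_CUBIC))
to([.5241,.1924,.230],down(-1.096));s=state();print(s["ee_pos"],s["ee_rot"],s["ft_force"])
E
```

```text
row: [-1.2, 0.1, 27.2] [-0.0027, -0.0027, -0.0003] rows>= 0.5
[0.52462461 0.19139018 0.25718973] [-3.13891602e+00 -2.68782520e-03 -1.09627673e+00] [-0.24201272  0.37465044 -5.22866091]
```

View pics/w5.png

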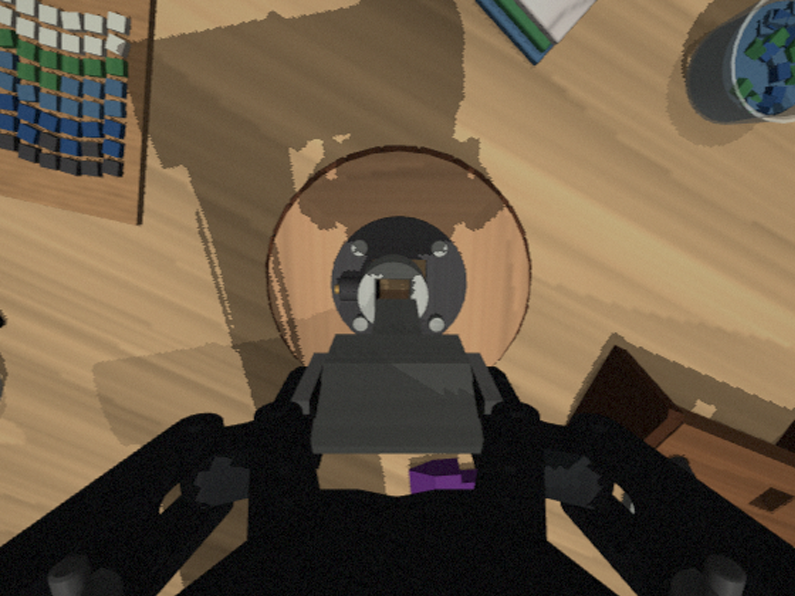

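View pics/s5z.png

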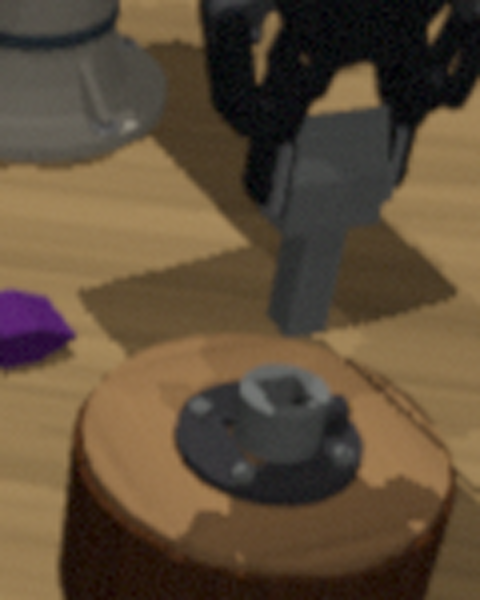

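```bash
python3 - <<'E'
import cv2,numpy as np,pickle
c=pickle.load(open("D5.pkl","rb"))["wrist"]
z=c[0][165:245,225:335,::-1]; z=np.clip(z.astype(float)*1.8,0,255).astype(np.uint8)
cv2.imwrite("pics/w5z.png",cv2.resize(z,None,fx=7,fy=7,interpolation=cv2.INTER_CUBIC))
E
```

```text
(no output)
```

View pics/w5z.png

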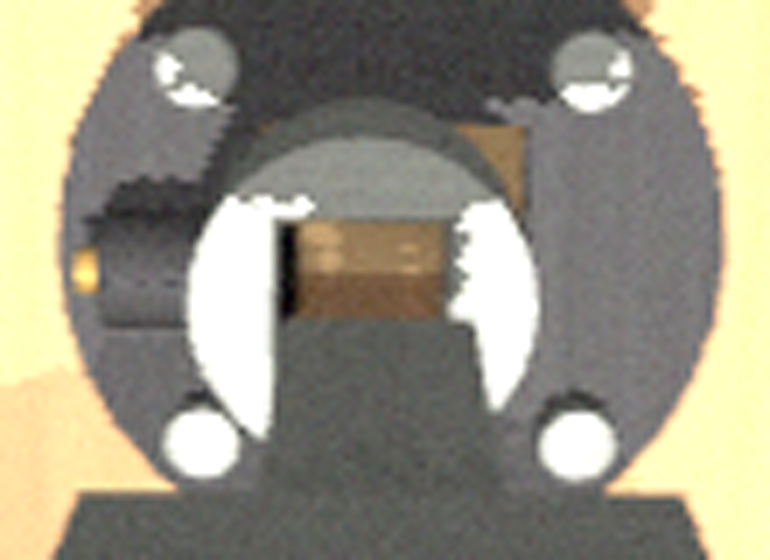

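```bash
python3 - <<'E'
from h import *
import pickle
_,K,R,t=pickle.load(open("D5.pkl","rb"))["wrist"]
s=state();Rt=Ro.from_euler("xyz",s["ee_rot"]).as_matrix()
Z=lambda x,y,z=.134:plane(225+(x+.5)/7-.5,165+(y+.5)/7-.5,K,R,t,z)
far=(Z(277,217)+Z(450,217))/2; c=far+Rt@[0,.0108,0]
top=Z(363.5,135); c2=top+Rt@[0,.0215,0]
f=(Z(278,322,.257-.0816)+Z(475,322,.257-.0816))/2
for n,p in(("hole",c),("rim",c2),("foot near edge",f),("foot centre",f+Rt@[0,0.010,0])): print(n,p.round(4),"tool",(Rt.T@(p-s["ee_pos"])*1000).round(2))
for a,b in (((200,65),(592,70)),((202,443),(577,445))):
  d=Z(*b,.108)-Z(*a,.108); print(np.degrees(np.arctan2(d[1],d[0])))
d=Z(450,217)-Z(277,217);print(np.degrees(np.arctan2(d[1],d[0])), np.degrees(np.arctan2(Rt[1,0],Rt[0,0])))
E
```

```text
hole [0.5254 0.1933 0.134 ] tool [ -1.7   -1.23 123.22]
rim [0.5249 0.1931 0.1339] tool [ -1.67  -0.71 123.25]
foot near edge [0.5342 0.1961 0.1754] tool [-5.000e-02 -1.041e+01  8.182e+01]
foot centre [0.5253 0.1915 0.1754] tool [-5.000e-02 -4.100e-01  8.182e+01]
-63.58932299382706
-63.2180649145319
-62.87094967038464 -62.81202954883544
```

Request:
jog_arm(
  commands=[
    [-1.6, -0.6, 10, 0, 0, 0],
    [-1.6, -0.6, 20, 0, 0, 0],
    [-1.6, -0.6, 30, 0, 0, 0],
    [-1.6, -0.6, 35, 0, 0, 0],
    [-1.6, -0.6, 35, 0, 0, 0],
    [-1.6, -0.6, 35, 0, 0, 0],
    [-1.6, -0.6, 35, 0, 0, 0],
    [-1.6, -0.6, 35, 0, 0, 0],
  ],
)

```text
time_s: 8.25
ee_pos: [0.5248, 0.1937, 0.2224]
ee_rot: [-3.139, -0.003, -1.095]
ft_force: [-0.2, 0.3, -5.7]
grip_width: 0.526
```

```bash
python3 - <<'E'
from h import *
c=cam("wrist");z=c[0][165:255,225:335,::-1]; z=np.clip(z.astype(float)*1.6,0,255).astype(np.uint8)
cv2.imwrite("pics/w6z.png",cv2.resize(z,None,fx=6,fy=6,interpolation=cv2.INTER_CUBIC))
s=state();print(s["ee_pos"],s["ee_rot"],s["ft_force"],s["time_s"])
E
```

```text
[0.52477505 0.19370363 0.22229108] [-3.13870081e+00 -2.72629830e-03 -1.09549268e+00] [ 0.30694986  0.16202019 -4.85411579] 8.3
```

View pics/w6z.png

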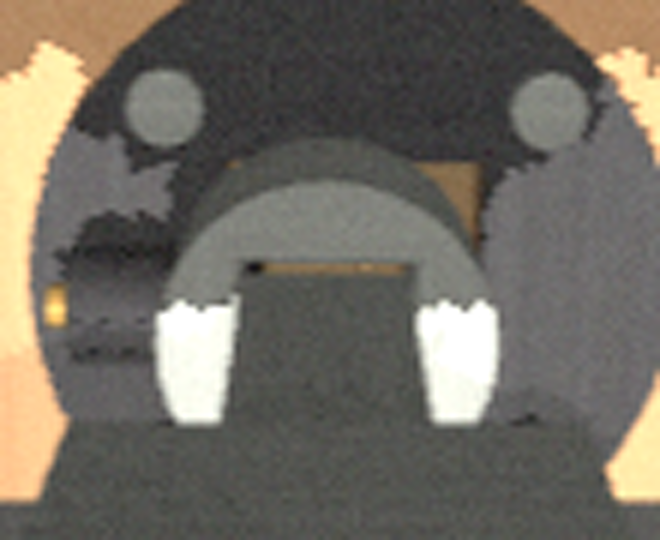

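```bash
python3 - <<'E'
from h import *
_,K,R,t=cam("wrist")
s=state();Rt=Ro.from_euler("xyz",s["ee_rot"]).as_matrix()
zf=s["ee_pos"][2]-.0818
Z=lambda x,y,z=.134:Rt.T@(plane(225+(x+.5)/6-.5,165+(y+.5)/6-.5,K,R,t,z)-s["ee_pos"])*1000
print(zf,"hole L/R",Z(240,262),Z(420,262),"rim",Z(329,181),Z(158,330),Z(500,330))
print("foot L/R",Z(242,276,zf),Z(416,276,zf))
E
```

```text
0.1403854150253328 hole L/R [-10.64205258 -10.66383283  88.18510646] [ 11.72257742 -10.64712142  88.24690848] rim [  0.40827847 -20.95330008  88.24313462] [-21.05095244  -1.82371834  88.13272145] [21.90389132 -1.78529709 88.2514052 ]
foot L/R [-10.10385359 -10.6664511   81.80113958] [ 10.91081368 -10.65011687  81.85920944]
```

Request:
jog_arm(
  commands=[
    [0, 0.6, 2, 0, 0, 0],
    [0, 0.6, 4, 0, 0, 0],
    [0, 0.6, 5.5, 0, 0, 0],
    [0, 0.6, 6.5, 0, 0, 0],
    [0, 0.6, 7.5, 0, 0, 0],
    [0, 0.6, 8, 0, 0, 0],
    [0, 0.6, 8, 0, 0, 0],
  ],
)

```text
time_s: 9.05
ee_pos: [0.5241, 0.1933, 0.2138]
ee_rot: [-3.14, -0.003, -1.095]
ft_force: [-0.3, -0.1, -5.1]
grip_width: 0.529
```

Request:
jog_arm(
  commands=[
    [0, 0, 1, 0, 0, 0],
    [0, 0, 2, 0, 0, 0],
    [0, 0, 3, 0, 0, 0],
    [0, 0, 4, 0, 0, 0],
    [0, 0, 4, 0, 0, 0],
  ],
)

```text
time_s: 9.55
ee_pos: [0.524, 0.1933, 0.2096]
ee_rot: [-3.14, -0.003, -1.095]
ft_force: [-0.3, -1.3, -4.9]
grip_width: 0.528
```

Request:
jog_arm(
  commands=[
    [0, 0, 1, 0, 0, 0],
    [0, 0, 2, 0, 0, 0],
    [0, 0, 3, 0, 0, 0],
    [0, 0, 4, 0, 0, 0],
    [0, 0, 4, 0, 0, 0],
  ],
)

```text
time_s: 10.05
ee_pos: [0.5241, 0.1932, 0.2057]
ee_rot: [-3.14, -0.003, -1.096]
ft_force: [0.2, -0.5, -6.0]
grip_width: 0.532
```

Request:
jog_arm(
  commands=[
    [0, 0, 1, 0, 0, 0],
    [0, 0, 2, 0, 0, 0],
    [0, 0, 3, 0, 0, 0],
    [0, 0, 4, 0, 0, 0],
    [0, 0, 4, 0, 0, 0],
  ],
)

```text
time_s: 10.55
ee_pos: [0.5245, 0.1929, 0.2021]
ee_rot: [-3.139, -0.004, -1.096]
ft_force: [1.7, -2.6, -3.7]
grip_width: 0.531
```

Request:
jog_arm(
  commands=[
    [0, 0, 1, 0, 0, 0],
    [0, 0, 2, 0, 0, 0],
    [0, 0, 3, 0, 0, 0],
    [0, 0, 4, 0, 0, 0],
    [0, 0, 5, 0, 0, 0],
    [0, 0, 5, 0, 0, 0],
  ],
)

```text
time_s: 11.15
ee_pos: [0.5246, 0.1928, 0.1969]
ee_rot: [-3.139, -0.004, -1.096]
ft_force: [1.8, -5.0, 0.9]
grip_width: 0.529
```

Request:
jog_arm(
  commands=[
    [0, 0, 1, 0, 0, 0],
    [0, 0, 2, 0, 0, 0],
    [0, 0, 3, 0, 0, 0],
    [0, 0, 4, 0, 0, 0],
    [0, 0, 5, 0, 0, 0],
    [0, 0, 5, 0, 0, 0],
  ],
)

```text
time_s: 11.75
ee_pos: [0.5246, 0.1928, 0.1919]
ee_rot: [-3.139, -0.004, -1.096]
ft_force: [2.6, -4.4, -0.7]
grip_width: 0.53
```

Request:
jog_arm(
  commands=[
    [0, 0, 1.5, 0, 0, 0],
    [0, 0, 3, 0, 0, 0],
    [0, 0, 4.5, 0, 0, 0],
    [0, 0, 6, 0, 0, 0],
    [0, 0, 7.5, 0, 0, 0],
    [0, 0, 9, 0, 0, 0],
    [0, 0, 10, 0, 0, 0],
    [0, 0, 10, 0, 0, 0],
  ],
)

```text
time_s: 12.55
ee_pos: [0.5247, 0.1928, 0.1818]
ee_rot: [-3.139, -0.004, -1.096]
ft_force: [3.3, -5.1, -1.0]
grip_width: 0.53
```

Request:
jog_arm(
  commands=[
    [0, 0, 1.5, 0, 0, 0],
    [0, 0, 3, 0, 0, 0],
    [0, 0, 4.5, 0, 0, 0],
    [0, 0, 6, 0, 0, 0],
    [0, 0, 7.5, 0, 0, 0],
    [0, 0, 9, 0, 0, 0],
    [0, 0, 10, 0, 0, 0],
    [0, 0, 10, 0, 0, 0],
  ],
)

```text
time_s: 13.35
ee_pos: [0.5247, 0.1928, 0.1717]
ee_rot: [-3.139, -0.004, -1.096]
ft_force: [3.5, -5.4, -0.9]
grip_width: 0.528
```

Shoulders are about 16 mm above the rim, going by the grasp offset. I'll continue down.

Request:
jog_arm(
  commands=[
    [0, 0, 1.5, 0, 0, 0],
    [0, 0, 3, 0, 0, 0],
    [0, 0, 4.5, 0, 0, 0],
    [0, 0, 6, 0, 0, 0],
    [0, 0, 7.5, 0, 0, 0],
    [0, 0, 9, 0, 0, 0],
    [0, 0, 10, 0, 0, 0],
    [0, 0, 10, 0, 0, 0],
  ],
)

```text
time_s: 14.15
ee_pos: [0.5247, 0.1928, 0.1617]
ee_rot: [-3.139, -0.004, -1.096]
ft_force: [3.5, -4.6, -1.2]
grip_width: 0.529
```

Request:
jog_arm(
  commands=[
    [0, 0, 1, 0, 0, 0],
    [0, 0, 2, 0, 0, 0],
    [0, 0, 3, 0, 0, 0],
    [0, 0, 3, 0, 0, 0],
  ],
)

```text
time_s: 14.55
ee_pos: [0.5247, 0.1927, 0.1588]
ee_rot: [-3.139, -0.004, -1.096]
ft_force: [3.8, -5.6, -1.6]
grip_width: 0.528
```

Expected contact is at TCP z ≈ 0.156, so I'll take small steps from here.

Request:
jog_arm(
  commands=[
    [0, 0, 0.7, 0, 0, 0],
    [0, 0, 1.4, 0, 0, 0],
    [0, 0, 2, 0, 0, 0],
    [0, 0, 2, 0, 0, 0],
  ],
)

```text
time_s: 14.95
ee_pos: [0.5248, 0.1928, 0.1574]
ee_rot: [-3.139, -0.004, -1.096]
ft_force: [2.2, -5.3, 1.8]
grip_width: 0.529
```

Request:
jog_arm(
  commands=[
    [0, 0, 0.5, 0, 0, 0],
    [0, 0, 0.5, 0, 0, 0],
  ],
)

```text
time_s: 15.15
ee_pos: [0.5248, 0.1928, 0.1573]
ee_rot: [-3.138, -0.004, -1.095]
ft_force: [0.9, -5.7, 4.5]
grip_width: 0.534
```

Request:
jog_arm(
  commands=[
    [0, 0, 0.5, 0, 0, 0],
    [0, 0, 0.5, 0, 0, 0],
    [0, 0, 0.5, 0, 0, 0],
  ],
)

```text
time_s: 15.45
ee_pos: [0.5248, 0.1928, 0.1573]
ee_rot: [-3.138, -0.004, -1.095]
ft_force: [-0.7, -5.8, 7.7]
grip_width: 0.532
```

Request:
jog_arm(
  commands=[
    [0, 0, 0.5, 0, 0, 0],
    [0, 0, 0.5, 0, 0, 0],
    [0, 0, 0.5, 0, 0, 0],
  ],
)

```text
time_s: 15.75
ee_pos: [0.5248, 0.1928, 0.1573]
ee_rot: [-3.138, -0.004, -1.095]
ft_force: [-1.7, -5.5, 9.4]
grip_width: 0.524
```

```bash
python3 - <<'E'
from h import *
s=state();print(s["ee_pos"],s["ee_rot"],s["ft_force"],s["time_s"])
c=cam("wrist");save("w7.png",c[0],1.42)
c=cam("scene");cv2.imwrite("pics/s7z.png",cv2.resize(c[0][120:260,310:430,::-1],None,fx=5,fy=4.2,interpolation=cv2.INTER_CUBIC))
E
```

```text
[0.52479045 0.19280608 0.15725841] [-3.13763924 -0.00397209 -1.09517037] [-1.69676511 -5.46274964  9.44287645] 15.75
```

View pics/s7z.png

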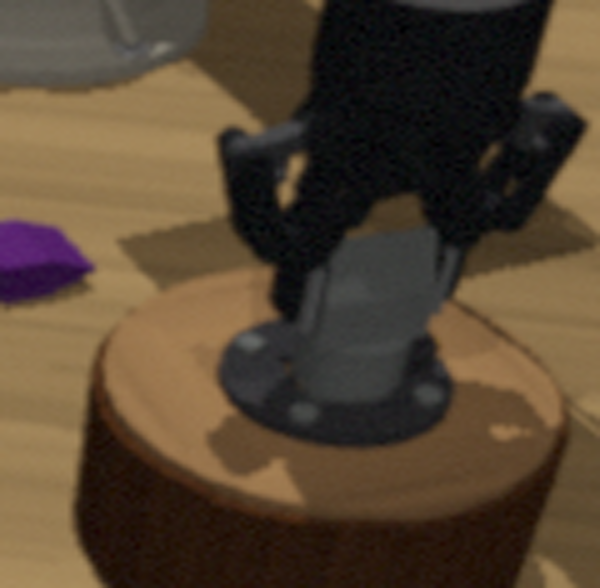

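View pics/w7.png

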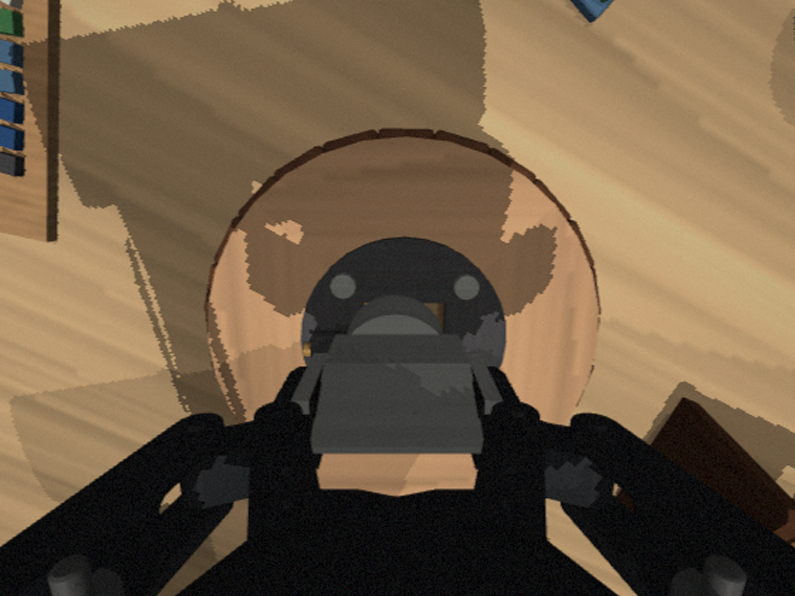

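Request:
jog_arm(
  commands=[
    [0, 0, 0.6, 0, 0, 0],
    [0, 0, 1.2, 0, 0, 0],
    [0, 0, 1.2, 0, 0, 0],
  ],
)

```text
time_s: 16.15
ee_pos: [0.5248, 0.1928, 0.1572]
ee_rot: [-3.137, -0.004, -1.095]
ft_force: [-4.6, -5.4, 15.8]
grip_width: 0.531
```

Request:
jog_arm(
  commands=[
    [0, 0, 0.6, 0, 0, 0],
    [0, 0, 1, 0, 0, 0],
    [0, 0, 1, 0, 0, 0],
  ],
)

```text
time_s: 16.45
ee_pos: [0.5248, 0.1928, 0.1571]
ee_rot: [-3.136, -0.004, -1.095]
ft_force: [-6.5, -6.8, 20.0]
grip_width: 0.531
```

Request:
jog_arm(
  commands=[
    [0, 0, -1, 0, 0, 0],
    [0, 0, -2, 0, 0, 0],
    [0, 0, -2, 0, 0, 0],
  ],
)

```text
time_s: 16.75
ee_pos: [0.5248, 0.1928, 0.1572]
ee_rot: [-3.137, -0.004, -1.095]
ft_force: [-2.2, -5.6, 11.0]
grip_width: 0.529
```

Request:
jog_arm(
  commands=[
    [0, 0, 0, 0, 0, 0],
    [0, 0, 0, 0, 0, 0],
    [0, 0, 0, 0, 0, 0],
    [0, 0, 0, 0, 0, 0],
    [0, 0, 0, 0, 0, 0],
    [0, 0, 0, 0, 0, 0],
  ],
  gripper=1,
)

```text
time_s: 17.35
ee_pos: [0.5242, 0.1933, 0.155]
ee_rot: [-3.14, -0.003, -1.095]
ft_force: [-0.3, 0.1, 0.5]
grip_width: 1.003
```

Request:
jog_arm(
  commands=[
    [0, 0, -10, 0, 0, 0],
    [0, 0, -25, 0, 0, 0],
    [0, 0, -45, 0, 0, 0],
    [0, 0, -70, 0, 0, 0],
    [0, 0, -95, 0, 0, 0],
    [0, 0, -110, 0, 0, 0],
    [0, 0, -110, 0, 0, 0],
    [0, 0, -110, 0, 0, 0],
  ],
)

```text
time_s: 18.15
ee_pos: [0.5238, 0.1935, 0.2653]
ee_rot: [-3.139, -0.002, -1.096]
ft_force: [0.4, 0.0, -0.2]
grip_width: 1.001
```

```bash
python3 - <<'E'
from h import *
s=state();print(s["ee_pos"],s["ft_force"],s["time_s"])
c=cam("wrist");save("w8.png",c[0],1.42)
c=cam("scene");cv2.imwrite("pics/s8z.png",cv2.resize(c[0][120:260,310:430,::-1],None,fx=5,fy=4.2,interpolation=cv2.INTER_CUBIC))
E
```

```text
[0.52384055 0.19348709 0.26530077] [ 0.42666855  0.03380559 -0.24898438] 18.15
```

View pics/w8.png

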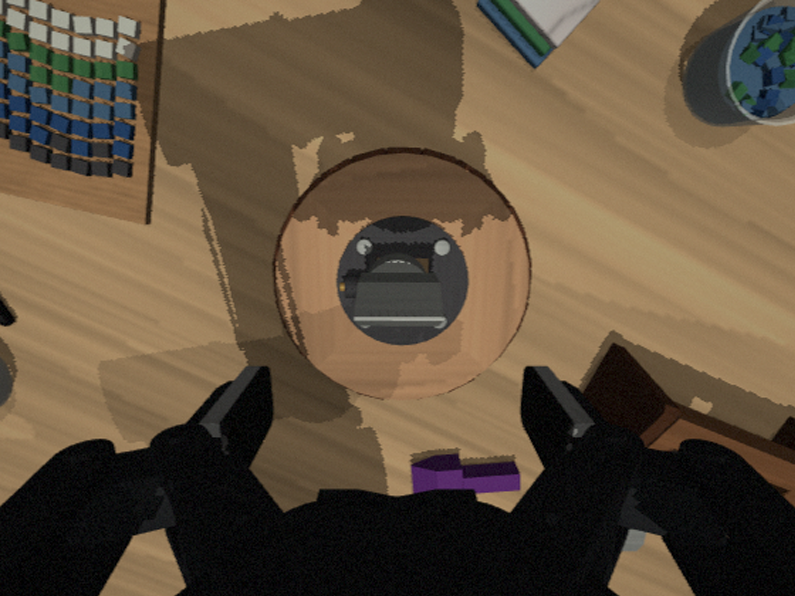

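View pics/s8z.png

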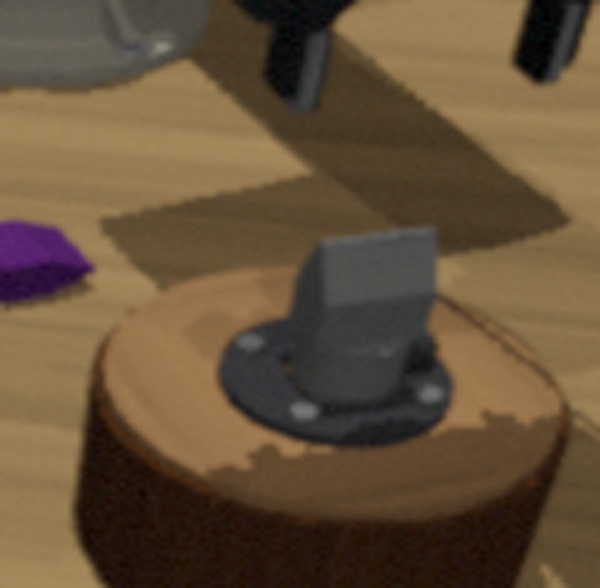

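```bash
python3 - <<'E'
from h import *
import pickle
D={n:cam(n) for n in("wrist","scene")};pickle.dump(D,open("D8.pkl","wb"))
def s(n,i,x0,y0,w,h,k): cv2.imwrite("pics/"+n,cv2.resize(np.clip(i[y0:y0+h,x0:x0+w,::-1].astype(float)*1.8,0,255).astype(np.uint8),None,fx=k,fy=k,interpolation=cv2.INTER_CUBIC))
s("w9.png",D["wrist"][0],235,170,90,65,8);s("s9.png",D["scene"][0],355,165,60,55,10)
E
```

```text
(no output)
```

View pics/w9.png

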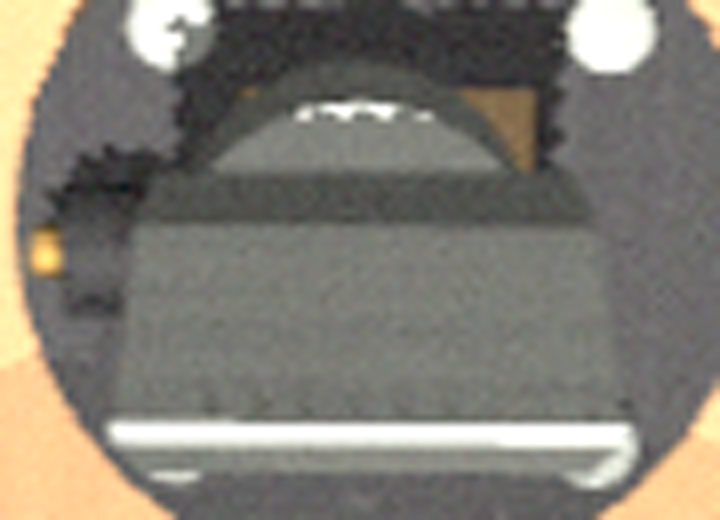

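View pics/s9.png

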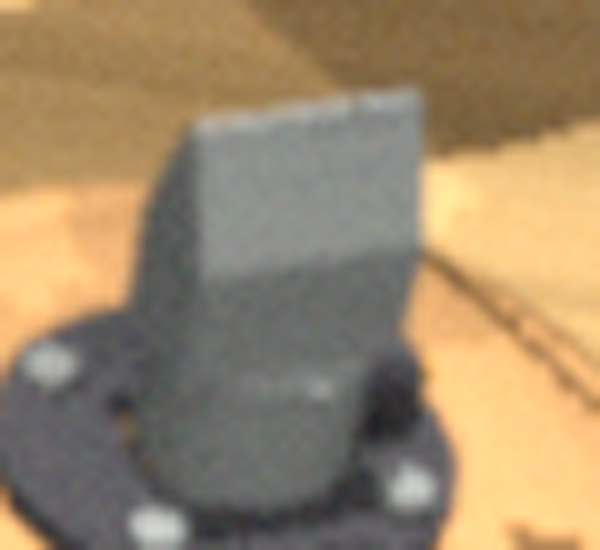

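```bash
python3 - <<'E'
from h import *
import pickle
D=pickle.load(open("D8.pkl","rb"))
A,B=D["wrist"],D["scene"]
def tri(a,b):
    P=cv2.triangulatePoints(A[1]@np.c_[A[2],A[3]],B[1]@np.c_[B[2],B[3]],np.array(a).reshape(2,1),np.array(b).reshape(2,1)).ravel();P=P[:3]/P[3]
    return P.round(4),[np.linalg.norm(proj(P,*c[1:])[0]-x).round(2) for c,x in((A,a),(B,b))]
W=lambda x,y:np.array([235+(x+.5)/8-.5,170+(y+.5)/8-.5]);S=lambda x,y:np.array([355+(x+.5)/10-.5,165+(y+.5)/10-.5])
print(tri(W(635,435),S(197,121)),tri(W(110,435),S(418,92)))
# wrist width of edge -> depth check; and shoulder corner z
l=proj(np.array([[0,0,0]]),*A[1:])
for h in(.184,.186,.188,.190):
    print(h,np.linalg.norm(plane(*W(110,435),*A[1:],h)-plane(*W(635,435),*A[1:],h)).round(4), plane(*((S(197,121)+S(418,92))/2),*B[1:],h).round(4),plane(*W(372,435),*A[1:],h).round(4))
E
```

```text
(array([0.5377, 0.1729, 0.1901]), [np.float64(0.71), np.float64(0.13)]) (array([0.5155, 0.2134, 0.1876]), [np.float64(0.06), np.float64(0.01)])
0.184 0.0478 [0.5196 0.1938 0.184 ] [0.5252 0.1921 0.184 ]
0.186 0.0473 [0.5226 0.1935 0.186 ] [0.5258 0.1924 0.186 ]
0.188 0.0468 [0.5255 0.1932 0.188 ] [0.5263 0.1927 0.188 ]
0.19 0.0464 [0.5285 0.1929 0.19  ] [0.5269 0.193  0.19  ]
```

```bash
python3 -c "
from rig import *
print(hand_in())"
```

```text
the job is handed in; nothing more can be done
None
```

I took the larger grey chisel out of the rack, lowered it stem first into the collar, pressed it home, let go and backed away. I then handed the job in at about 18 s; no verdict comes back, so these are my own checks.

- **Insertion:** The stem found the hole with no noticeable force. Sliding past the spring took about 5 N beyond the chisel's weight. It then came to a hard stop at TCP z = 0.157 m, and I pressed with about 25 N without it moving any further.
- **Released:** After release the force reading was about 0 and the gripper was clear. The pictures show the chisel standing upright with its shoulders on the rim. I did not touch the hammer, the tub or the slabs, but did not measure them again.
- **Checks that disagree:** The shoulder height depends on how I work it out:
  - **Rack height and grip position:** 134 mm, which is flush.
  - **Wrist view of the grip:** about 135.5 mm.
  - **Cutting edge, two-view measurement:** 188 to 190 mm, where flush would be 186. That puts the shoulders 2 to 4 mm high. The same two cameras disagree by about 1.6 mm at the collar rim, which would explain roughly 1.3 mm of that.

The limit is 136 mm. I judged the chisel seated because of the hard stop under load and the rack-based figure, not the camera heights.

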